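# Square a carton in the packing jig and lock the bar with its thumb wedge

### The job

Push the blue-headed stop bar along until the carton is squared up and snug between its head and the red fence, without crushing the carton. Then slide the yellow thumb wedge along its ramp, towards the fence, until it jams the bar fast - firmly but without forcing it - and let go with the carton still snug. Leave the other things on the bench where they are.

Things in the scene. Friction and masses are not known exactly. Their poses are not given: they have to be found in the camera images.
- jig: Carton squaring jig, fixed on the bench: aluminium plate 190 x 475 x 8 mm. Origin under the plate at its middle; y axis = the way the bar advances, towards the fence; x away from the robot; z up. The bar runs along x = 0. A low dark guide block stands beyond the bar at x = 19 to 60 mm, y = -60 to 0 mm, 24 mm high.
- fence_face (a point): Middle of the red fence's face, 48 mm above the bench, at x = 0, y = +215 mm of the jig. The fence is 170 mm along the jig's x, 14 mm thick, its top 88 mm above the bench.
- rail_mid (a point): Middle of the red round rail over the wedge: 18 mm thick, 94 mm long along the jig's y, 160 mm above the bench (underside 151), at x = -22, y = -30 mm of the jig, carried from two posts at x = +62, y = -68 and +8 mm. A gripper upright over the jammed wedge strikes it; one leaning back by 30 to 45 degrees, either towards -y (away from the fence) or -x, passes it.
- bar (a joint): Travel of the steel stop bar along the jig's y, in m: 0 fully back, stop at 0.095. About 2.5 N of friction; stays where left. Reads 0.081 when the carton is tight between head and fence. Bar 30 mm wide, 249 mm long, top 31 mm above the bench; blue head 130 mm along x, 14 mm thick, top 68 mm above the bench.
- bar_handle (a point): Top centre of the bar's handle, 70 mm above the bench, at x = +36, y = -216 mm + bar travel in the jig's frame: an upright post 18 mm in diameter on a short arm (31 mm above the bench) at the rear of the bar, with a black cap 24 mm in diameter on its top 14 mm. Moves with the bar. Push it towards the fence from behind.
- bar_face (a point): Middle of the head's front face (the face that meets the carton), 40 mm above the bench. Moves with the bar.
- wedge: Loose yellow thumb wedge, 120 g, on the jig plate between the bar's near (-x) side and the grey ramp, kept down by the ramp's lip. Origin under its centre, 8 mm above the bench; axes near the jig's. 110 mm along y, 22 mm thick, 42 mm wide at its rear, 26 mm at its front (8 degrees). Jams with its origin at about y = -55 mm of the jig, give or take 16 mm (differs each time); starts 15 to 75 mm short of that.
- fin_top (a point): Top centre of the wedge's thumb fin, 73 mm above the bench, 7 mm towards +x from the wedge's centre. The fin is 30 mm along y, 14 mm along x, and rises from the wedge's top (30 mm above the bench). Pushed towards +y (by its rear face, or gripped) the wedge slides freely, then jams between bar and ramp; a push of 15 to 20 N along y then wedges it fast, by friction; over about 45 N would strain it.
- ramp: Grey ramp block fixed at the wedge's near side, 190 mm long, 24 mm wide, top 45 mm above the bench; it closes in on the bar by 8 degrees towards +y. Its lip over the wedge's edge stands 12 mm out from the sloping face, top 39 mm above the bench. Origin at the foot of the sloping face, middle of its length, 8 mm above the bench.
- carton: Cardboard carton, 150 mm (x) x 100 mm (y) x 70 mm high, 0.28 to 0.56 kg, on the jig plate 8 to 18 mm short of the fence and slightly askew. Origin under its centre, 8 mm above the bench. The bar's head pushes it to the fence (4 to 8 N at the handle in all) and squares it there; then resistance rises steeply.
- dispenser: Bystander: black tape dispenser, 160 x 60 x 82 mm. Leave alone.
- tape: Bystander: amber roll of tape, 90 mm in diameter, 48 mm high. Leave alone.
- marker: Bystander: yellow marker pen, 130 mm long, lying. Leave alone.
- stamp: Bystander: blue and black stamp, 60 x 45 x 50 mm. Leave alone.
- scanner: Bystander: hand scanner, 180 x 60 x 37 mm, lying. Leave alone.
- parcel: Bystander: flat carton, 100 x 140 x 45 mm. Leave alone.
- cleaner: Bystander: bottle, 60 mm in diameter, 160 mm high. Leave alone.
There are look-alikes about, which are no part of the job. Of the things that look like the wedge, the middle-sized one is meant.

How it is judged:
By the outcome, as a careful person would: the job done as asked, in the order asked, and still so for the second after the job is handed in, with the robot touching nothing.
It also fails if it takes over 64 s, if anything falls off the work surface, if the arm or the gripper's body presses on something with over 40 N, if the wrist force passes 120 N, or if a joint passes its speed limit or range.

### The arm

A 7-joint arm with a two-finger parallel gripper is mounted at the origin on the work surface. World frame = base frame: x ahead of the robot, y to its left, z up, the work surface at z = 0. Lengths are in m, angles in rad, forces in N, time in s.
With the tool pointing down it reaches from about 0.4 to 0.85 m from the base axis. Payload 4.5 kg.
Tool frame: the origin (TCP) lies at the very end of the fingers, on their centre line; the grasp point (between the pads) lies 19 mm behind it; z points along the fingers, x is the direction in which the jaws open and shut, and the axes are right-handed (so a half turn about z gives the same grasp; the last joint's range is limited). The gripper opens to 88 mm and grips with 3 to 60 N. Pads are 18 mm wide; open, the fingers measure 123 mm over their backs; the gripper's body (75 mm by 187 mm) begins 45 mm behind the grasp point.
Start: joints at [1.179, 0.689, -0.195, 1.565, 0.157, 0.902, -0.215], TCP at [0.258, -0.569, 0.239] pointing down, gripper open.
Joint ranges: [-3.01, 3.01], [-0.46, 2.08], [-1.47, 1.51], [0.13, 2.56], [-1, 4.14], [0.04, 2.09], [-2.66, 2.66]. Speed limits (rad/s): [2.57, 2.57, 3.14, 3.14, 3.14, 3.14, 3.14].

### API

Orientations are given as a unit quaternion [x, y, z, w].
In Python, from rig import * gives the robot as it stands. Calls block until the motion is done:
- move_to(position, orientation): joint-space move of the TCP to a pose.
- move_l(position, velocity=0.15, ori=None, until_force=None): straight line of the TCP; ori=None keeps the orientation; velocity is the mean speed in m/s. With until_force (N) it stops when the force on the tool has changed by that much, and returns True; else False.
- move_joints(angles): joint-space move.
- set_gripper(opening): opening from 0.0 (shut) to 1.0 (fully open); the grip force is fixed at half the most; returns when the fingers have stopped.
- pause(seconds).
- solve_ik(position, orientation): joint angles nearest the present ones, or None.
- read_camera(name): name is "scene" or "side" or "wrist"; returns a dict with "pixels" (480x640x3 uint8, red, green, blue), "camera_matrix" (3x3 intrinsics, pixels), "k1" (the pictures are not rectified: a ray, as slopes to the right and down, at radius r is drawn at 1 + k1 r^2 times it, then the intrinsics apply), "extrinsics" (4x4, takes a point from camera to world coordinates). Camera axes: x right, y down, z forward; pixel columns grow to the right and rows downward; lengths in m; the calibration is good to about 2 mm. A picture is of the moment at which its call begins. There is no depth.
A pose or a line that the arm cannot do raises PlanningError and nothing moves.
- finish_job(): hands the job in, once; it reports no verdict.
Trained networks look in the newest picture that a camera, given by its name, has taken for a name from the list of things; names that differ only in an ending like _2 or _b are one class to them, and where a whole thing is asked for, a point or a joint stands for the part that bears it (a point fixed in the world has none). Each returns a list of dicts, best first, with "score" (0 to 1); they miss things now and then, are a little off and sometimes report something else, mostly with a low value. They report only what shows in the picture. A call takes as long as a camera call. They do not tell look-alikes from the thing itself.
- search_frame(query, camera): "box" ([left, top, right, bottom] in pixels, round what is visible of it).
- regions_of(query, camera): "mask" (480x640 bool, what is visible of it) and "box" ([left, top, right, bottom] in pixels, round what is visible of it).
- mark_of(query, camera): "point" ([column, row] in pixels: a listed point, or the origin of a listed thing).
Readings, each from a call of its own:
- get_t(): time.
- get_joint_pos(): joint angles.
- get_joint_vel(): joint speeds.
- get_tau(): joint torques, N m.
- get_eef_pos(): TCP position.
- get_eef_rot(): TCP orientation.
- get_wrist_force(): force on the tool from outside, world axes, zero at the start.
- get_moment(): the same for the moment, N m.
- get_grip_width(): opening from 0.0 (shut) to 1.0 (fully open).
Only numpy, scipy, OpenCV 4.12 (cv2) and the standard library are available. Lean on these libraries where they do the work, as an engineer would, in place of code of your own. Each camera call takes 0.05 s, during which the arm holds its last target. There are 200 camera calls.

## Working session

There is one attempt and no reset: what is moved stays moved. The work goes in short steps, each a Python script; the robot and the scene stay as the last script left them, time stands still between calls to the robot, and variables do not carry over. Pictures are saved under pics/ and viewed, on a budget of 10 in all, crops included, one or two more only if the job needs it, and the job is handed in when it is done.

```bash
ls; mkdir -p pics
cat > h.py <<'E'
from rig import *
import numpy as np, cv2
from scipy.spatial.transform import Rotation as R
def snap(cam,fn=None):
    c=read_camera(cam)
    if fn: cv2.imwrite('pics/'+fn,c['pixels'][:,:,::-1])
    return c
def ray(c,p):
    K=np.array(c['camera_matrix']);k1=c['k1']
    d=np.array([(p[0]-K[0,2])/K[0,0],(p[1]-K[1,2])/K[1,1]]);u=d.copy()
    for _ in range(20): u=d/(1+k1*(u@u))
    T=np.array(c['extrinsics']);return T[:3,3],T[:3,:3]@np.array([u[0],u[1],1])
def at(c,p,z):
    o,d=ray(c,p);return o+d*(z-o[2])/d[2]
def proj(c,X):
    T=np.array(c['extrinsics']);q=T[:3,:3].T@(np.array(X)-T[:3,3]);u=q[:2]/q[2]
    u=u*(1+c['k1']*(u@u));K=np.array(c['camera_matrix']);return np.array([K[0,0]*u[0]+K[0,2],K[1,1]*u[1]+K[1,2]])
E
python3 - <<'E'
from h import *
Z=dict(jig=0,fence_face=.048,rail_mid=.16,bar_handle=.07,bar_face=.04,wedge=.008,fin_top=.073,ramp=.008,carton=.008)
ims=[]
for n in ['scene','side']:
    c=snap(n,n+'0.png')
    print(n,np.round(c['extrinsics'],2).tolist())
    for q,z in Z.items():
        for r in mark_of(q,n)[:3]: print(q,np.round(r['point']),round(r['score'],2),np.round(at(c,r['point'],z),3))
E
```

```text
pics
scene [[0.76, 0.54, -0.35, 1.01], [0.64, -0.64, 0.42, -0.57], [0.01, -0.55, -0.84, 1.24], [0.0, 0.0, 0.0, 1.0]]
jig [316. 277.] 0.62 [ 0.521 -0.044  0.   ]
fence_face [381. 221.] 0.63 [0.556 0.161 0.048]
fence_face [358. 244.] 0.56 [0.558 0.072 0.048]
rail_mid [297. 245.] 0.71 [ 0.498 -0.077  0.16 ]
rail_mid [274. 300.] 0.48 [ 0.553 -0.208  0.16 ]
bar_handle [258. 332.] 0.56 [ 0.543 -0.259  0.07 ]
bar_handle [300. 244.] 0.27 [ 0.458 -0.029  0.07 ]
bar_face [332. 260.] 0.76 [0.535 0.001 0.04 ]
wedge [404. 331.] 0.89 [ 0.77  -0.024  0.008]
wedge [220. 274.] 0.81 [ 0.342 -0.191  0.008]
wedge [272. 300.] 0.57 [ 0.484 -0.16   0.008]
fin_top [271. 289.] 0.97 [ 0.493 -0.164  0.073]
fin_top [219. 266.] 0.91 [ 0.359 -0.198  0.073]
fin_top [406. 319.] 0.61 [ 0.769 -0.027  0.073]
ramp [276. 289.] 0.71 [ 0.472 -0.135  0.008]
ramp [359. 243.] 0.59 [0.542 0.097 0.008]
ramp [458. 207.] 0.37 [0.667 0.353 0.008]
carton [361. 244.] 0.82 [0.547 0.097 0.008]
side [[0.99, -0.1, 0.07, 0.44], [-0.12, -0.68, 0.72, -0.86], [-0.02, -0.72, -0.69, 1.0], [0.0, 0.0, 0.0, 1.0]]
jig [322. 312.] 0.79 [ 0.529 -0
[... 210 characters left out ...]
 [307. 328.] 0.43 [ 0.48  -0.223  0.16 ]
bar_handle [341. 365.] 0.83 [ 0.545 -0.262  0.07 ]
bar_handle [308. 343.] 0.28 [ 0.482 -0.197  0.07 ]
bar_face [321. 286.] 0.88 [ 0.533 -0.007  0.04 ]
bar_face [317. 265.] 0.5 [0.534 0.067 0.04 ]
bar_face [382. 344.] 0.29 [ 0.649 -0.202  0.04 ]
wedge [412. 295.] 0.74 [ 0.765 -0.04   0.008]
wedge [244. 368.] 0.69 [ 0.333 -0.202  0.008]
wedge [306. 345.] 0.66 [ 0.478 -0.159  0.008]
fin_top [309. 330.] 0.84 [ 0.487 -0.163  0.073]
fin_top [416. 268.] 0.79 [ 0.776 -0.009  0.073]
fin_top [242. 357.] 0.71 [ 0.335 -0.216  0.073]
ramp [372. 457.] 0.68 [ 0.581 -0.44   0.008]
ramp [302. 341.] 0.55 [ 0.47  -0.146  0.008]
carton [317. 267.] 0.7 [0.536 0.091 0.008]
```

Run:
```python
import cv2,numpy as np
a=cv2.imread('pics/scene0.png')[180:400,180:480];b=cv2.imread('pics/side0.png')[180:400,200:460]
a=cv2.resize(a,(600,440));cv2.imwrite('pics/v1.png',cv2.resize(cv2.imread('pics/scene0.png')[150:420,170:510],(800,600)*1 if 0 else (755,600)))
cv2.imwrite('pics/v2.png',cv2.resize(cv2.imread('pics/side0.png')[180:410,180:480],(782,600)))
```

```text
(no output)
```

View pics/v1.png

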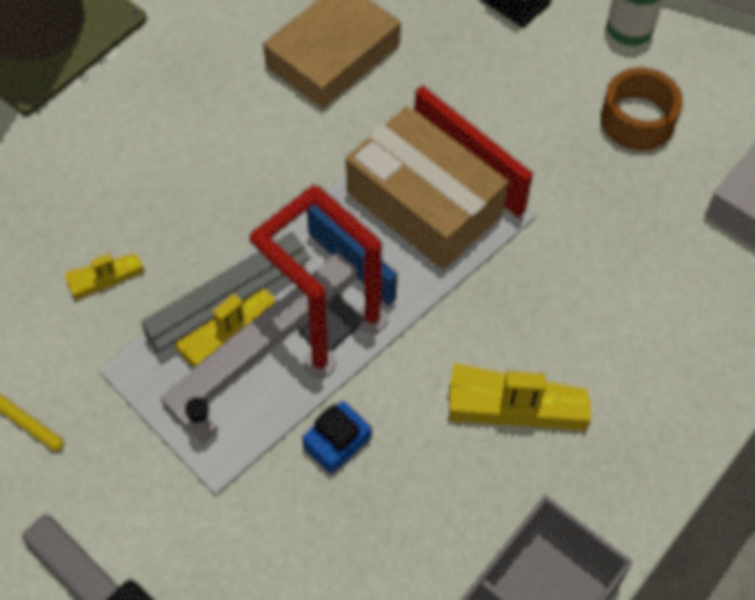

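View pics/v2.png

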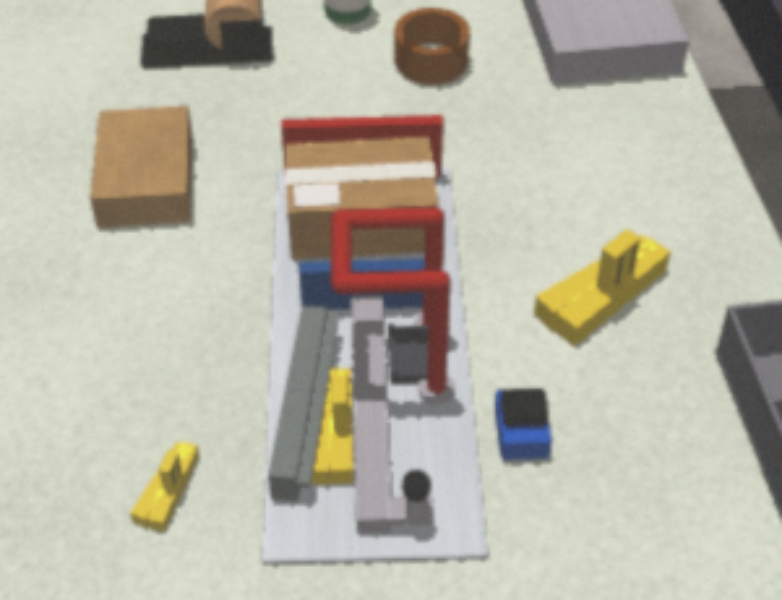

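Scene (v1/v2): the wedge candidates in scene pixels are the small one at (220,274), the large one at (404,331) and the middle-sized one at (272,300). The last sits between bar and ramp, so it fits the description. The handle is at (258,332), and the carton is askew before the fence. Next I'll fit the jig pose.

```bash
cat > fit.py <<'E'
from h import *
from scipy.optimize import least_squares
obs=[('scene',(381,221),(0,.215,.048)),('side',(322,238),(0,.215,.048)),('scene',(297,245),(-.022,-.03,.16)),('side',(311,275),(-.022,-.03,.16)),
('scene',(215.5,318),(-.095,-.2375,.008)),('scene',(266.8,372.4),(.095,-.2375,.008)),('scene',(410.5,246.8),(.095,.2375,.008)),
('side',(280.9,395.4),(-.095,-.2375,.008)),('side',(366.8,393.1),(.095,-.2375,.008)),('scene',(316,277),(0,0,0)),('side',(322,312),(0,0,0))]
C={n:snap(n) for n in('scene','side')}
W=lambda q,p:np.array([q[0]+np.cos(q[2])*p[0]-np.sin(q[2])*p[1],q[1]+np.sin(q[2])*p[0]+np.cos(q[2])*p[1],p[2]])
f=lambda q:np.concatenate([proj(C[n],W(q,p))-u for n,u,p in obs])
s=least_squares(f,[.525,-.05,-.14],loss='soft_l1');q=s.x
print(q,np.degrees(q[2]));print(np.round(f(q).reshape(-1,2),1).tolist())
def J(X):
    d=np.array(X)[:2]-q[:2];c,s_=np.cos(q[2]),np.sin(q[2]);return np.round([c*d[0]+s_*d[1],-s_*d[0]+c*d[1]],4)
for n,u,z,l in [('scene',(258,332),.07,'handle'),('side',(341,365),.07,'handle'),('scene',(271,289),.073,'fin'),('side',(309,330),.073,'fin'),('scene',(332,260),.04,'face'),('side',(321,286),.04,'face'),('scene',(272,300),.008,'wedge'),('side',(306,345),.008,'wedge')]:
    print(n,l,J(at(C[n],u,z)))
np.save('q.npy',q)
# IK checks
def pose(jx,jy,z,lean):
    Rz=R.from_euler('z',q[2])
    if lean: zt=[np.sin(lean),0,-np.cos(lean)];xt=[0,1,0]
    else: zt=[0,0,-1];xt=[1,0,0]
    out=[]
    for s in (1,-1):
        x=np.array(xt)*s;o=(Rz*R.from_matrix(np.c_[x,np.cross(zt,x),zt])).as_quat();out.append(solve_ik(W(q,(jx,jy,z)),o))
    return [None if a is None else np.round(a,2) for a in out]
print(pose(.036,-.26,.15,0),pose(.036,-.156,.045,0))
for l in (30,35,40): print(l,pose(-.018,-.2,.052,np.radians(l)),pose(-.018,-.07,.052,np.radians(l)))
E
python3 fit.py
```

```text
[ 0.52961949 -0.05327232 -0.10496331] -6.013954499755792
[[-1.8, -0.6], [-2.2, 0.5], [1.0, 2.7], [0.4, 1.2], [-2.2, -2.0], [-0.5, 0.2], [1.2, 0.2], [-0.5, -1.0], [0.9, -0.7], [0.4, 4.8], [-0.3, -1.6]]
scene handle [ 0.0341 -0.2023]
side handle [ 0.0376 -0.2069]
scene fin [-0.0259 -0.114 ]
side fin [-0.0303 -0.1149]
scene face [-0.001   0.0531]
side face [-0.0002  0.0467]
scene wedge [-0.0328 -0.1122]
side wedge [-0.0393 -0.1095]
[array([ 0.67,  0.82, -0.38,  1.64,  0.41,  0.76, -0.01]), array([ 0.23,  0.84,  0.43,  1.67, -0.48,  0.74, -2.35])] [array([ 0.42,  0.93, -0.23,  1.8 ,  0.42,  0.46, -0.2 ]), array([ 0.1 ,  0.96,  0.34,  1.82, -0.65,  0.48, -2.36])]
30 [array([ 1.17,  1.3 , -1.25,  2.33,  2.16,  1.04,  0.08]), array([ 0.88,  1.01, -0.62,  2.34,  2.72,  0.65,  2.52])] [array([ 0.82,  1.31, -1.26,  2.46,  2.18,  1.3 , -0.33]), array([ 0.53,  1.03, -0.62,  2.48,  2.62,  0.92,  2.25])]
35 [array([ 1.19,  1.35, -1.26,  2.39,  2.31,  1.1 ,  0.01]), array([ 0.9 ,  1.06, -0.62,  2.4 ,  2.86,  0.8 ,  2.43])] [array([ 0.81,  1.37, -1.26,  2.53,  2.31,  1.42, -0.4 ]), array([ 0.53,  1.1 , -0.62,  2.55,  2.72,  1.11,  2.18])]
40 [array([ 1.22,  1.41, -1.26,  2.44,  2.45,  1.17, -0.03]), array([ 0.92,  1.12, -0.62,  2.45,  2.98,  0.95,  2.39])] [None, None]
```

```bash
cat >> h.py <<'E'
import os
q=np.load('q.npy') if os.path.exists('q.npy') else None
def Wj(x,y,z): return [float(q[0]+np.cos(q[2])*x-np.sin(q[2])*y),float(q[1]+np.sin(q[2])*x+np.cos(q[2])*y),z]
def Jw(X):
    d=np.array(X)[:2]-q[:2];return np.round([np.cos(q[2])*d[0]+np.sin(q[2])*d[1],-np.sin(q[2])*d[0]+np.cos(q[2])*d[1],X[2]],4)
def fj(): return np.round(R.from_euler('z',-q[2]).apply(get_wrist_force()),1)
def ori(lean):
    zt=np.array([np.sin(lean),0,-np.cos(lean)]);x=np.array([0,1.,0]) if lean else np.array([1.,0,0])
    return (R.from_euler('z',q[2])*R.from_matrix(np.c_[x,np.cross(zt,x),zt])).as_quat().tolist()
E
python3 - <<'E'
from h import *
move_to(Wj(.036,-.255,.15),ori(0)); set_gripper(0.0)
move_l(Wj(.036,-.255,.045),.12)
print(get_t(),fj())
r=move_l(Wj(.036,-.20,.045),.03,until_force=1.5); y0=Jw(get_eef_pos()); print(r,y0,fj())
r=move_l(Wj(.036,-.165,.045),.03,until_force=12); print(r,Jw(get_eef_pos()),fj(),get_t())
c=snap('side','s1.png')
print([ (Jw(at(c,m['point'],.07)),round(m['score'],2)) for m in mark_of('bar_handle','side')[:2]])
print([ (Jw(at(c,m['point'],.04)),round(m['score'],2)) for m in mark_of('bar_face','side')[:2]])
E
```

```text
4.8833 [ 0.2 -0.4 -0.5]
True [ 0.0358 -0.2219  0.0447] [-0.3 -0.  -0.5]
False [ 0.0359 -0.1654  0.045 ] [-1.7 -4.6  0.4] 8.0583
[(array([ 0.0378, -0.1451,  0.07  ]), 0.88)]
[(array([-0.001,  0.106,  0.04 ]), 0.63)]
```

Run:
```python
from h import *
for i in range(12):
    r=move_l(Wj(.036,-.1635+.002*i,.045),.01,until_force=8); f=fj();print(r,Jw(get_eef_pos()),f)
    if f[1]<-11 : break
c=snap('side','s2.png')
print([ (Jw(at(c,m['point'],.07)),round(m['score'],2)) for m in mark_of('bar_handle','side')[:2]],get_t())
c=snap('scene','sc2.png')
a=cv2.resize(cv2.imread('pics/s2.png')[190:370,250:400],(500,600));cv2.imwrite('pics/v3.png',a)
```

```text
False [ 0.0359 -0.1633  0.045 ] [-1.9 -4.6 -0.1]
False [ 0.0359 -0.1613  0.045 ] [-3.5 -2.9  0.2]
False [ 0.0359 -0.1596  0.045 ] [-3.3 -3.6  0.1]
False [ 0.0359 -0.1578  0.045 ] [-1.8 -5.4 -0.3]
False [ 0.0359 -0.1559  0.045 ] [-2.9 -4.1 -0.3]
False [ 0.0359 -0.1539  0.045 ] [-2.  -4.8 -0.5]
False [ 0.0358 -0.152   0.045 ] [-2.6 -5.7 -0.3]
False [ 0.0358 -0.1519  0.045 ] [-2.2 -7.3 -0.1]
False [ 0.0358 -0.1519  0.0451] [ -1.5 -11.   -0.8]
False [ 0.0358 -0.1519  0.0451] [ -1.5 -14.3  -1.2]
[(array([ 0.0378, -0.1353,  0.07  ]), 0.95)] 11.7583
```

View pics/v3.png

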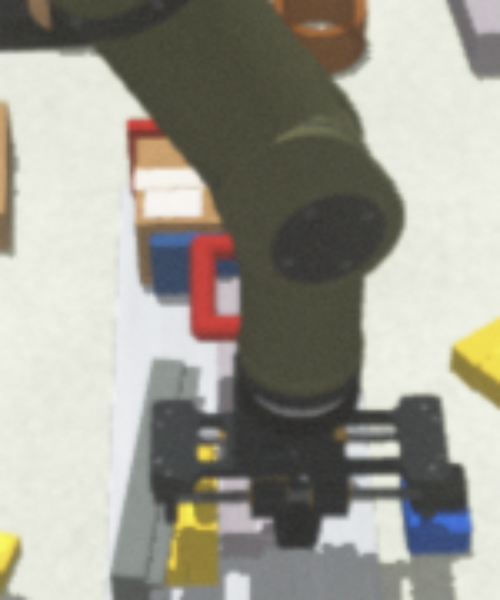

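The carton is stopped hard at 14 N with the handle at y = -0.135, which is bar 0.081. Now I'll retreat, check the picture, and go in behind the fin.

Run:
```python
from h import *
move_l(Wj(.036,-.19,.045),.08); print(fj())
move_l(Wj(.036,-.20,.22),.2)
L=np.radians(33)
move_to(Wj(-.027,-.195,.16),ori(L)); print(get_t(),np.round(get_joint_pos(),2),fj())
c=snap('side','s3.png'); print('handle',[Jw(at(c,m['point'],.07)) for m in mark_of('bar_handle','side')[:1]])
print('fin',[Jw(at(c,m['point'],.073)) for m in mark_of('fin_top','side')])
c=snap('scene','sc3.png')
print('handle',[Jw(at(c,m['point'],.07)) for m in mark_of('bar_handle','scene')[:1]])
print('fin',[Jw(at(c,m['point'],.073)) for m in mark_of('fin_top','scene')])
for y in (-.195,-.1,-.07,-.055): print(y, solve_ik(Wj(-.027,y,.053),ori(L)))
a=cv2.resize(cv2.imread('pics/s3.png')[190:370,240:400],(533,600));b=cv2.resize(cv2.imread('pics/sc3.png')[150:420,200:440],(533,600))
cv2.imwrite('pics/v4.png',cv2.resize(np.hstack([a,b]),(800,450)))
```

```text
[-1.3 -0.2 -0.4]
15.2667 [ 1.07  0.85 -0.95  2.37  2.32  0.61 -0.29] [ 0.9  0.3 -0.4]
handle [array([ 0.0382, -0.1313,  0.07  ])]
fin [array([-0.0335, -0.1187,  0.073 ]), array([0.2426, 0.0626, 0.073 ]), array([-0.1776, -0.177 ,  0.073 ])]
handle [array([ 0.0348, -0.1308,  0.07  ])]
fin [array([-0.0251, -0.1146,  0.073 ]), array([0.2399, 0.0503, 0.073 ]), array([-0.1498, -0.1657,  0.073 ])]
-0.195 [ 1.04837206  1.15025049 -0.9299619   2.39904228  2.50951632  0.87827533
 -0.32624875]
-0.1 [ 0.813766    1.20787885 -1.0133298   2.51306999  2.42670798  1.16518051
 -0.51622873]
-0.07 [ 0.73086836  1.22539611 -1.03989434  2.53542385  2.38879638  1.24556166
 -0.57736996]
-0.055 [ 0.68886255  1.23368473 -1.05321325  2.54368283  2.36812116  1.28280954
 -0.6073516 ]
```

View pics/v4.png

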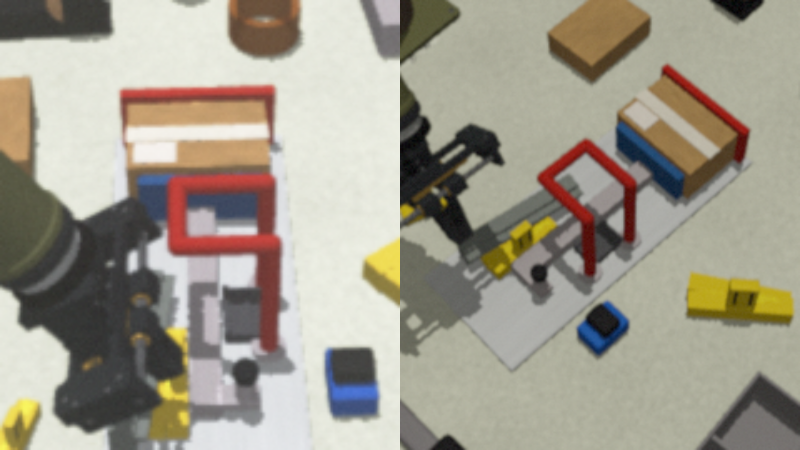

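The carton is square between the blue head and the fence in both views, with no gap. The wedge is still behind. Next I'll lower and push the fin.

Run:
```python
from h import *
print(move_l(Wj(-.027,-.195,.053),.1,until_force=6),fj())
r=move_l(Wj(-.027,-.12,.053),.03,until_force=6); print(r,Jw(get_eef_pos()),fj(),get_t())
c=snap('scene','sc4.png');print('fin',[Jw(at(c,m['point'],.073)) for m in mark_of('fin_top','scene')])
cv2.imwrite('pics/v5.png',cv2.resize(cv2.imread('pics/sc4.png')[200:380,200:400],(666,600)))
```

```text
False [0.3 0.6 0.2]
False [-0.027  -0.1201  0.053 ] [-0.1 -0.4 -0.4] 19.4333
fin [array([-0.0193, -0.0966,  0.073 ]), array([-0.1549, -0.1655,  0.073 ]), array([0.2357, 0.0539, 0.073 ])]
```

View pics/v5.png

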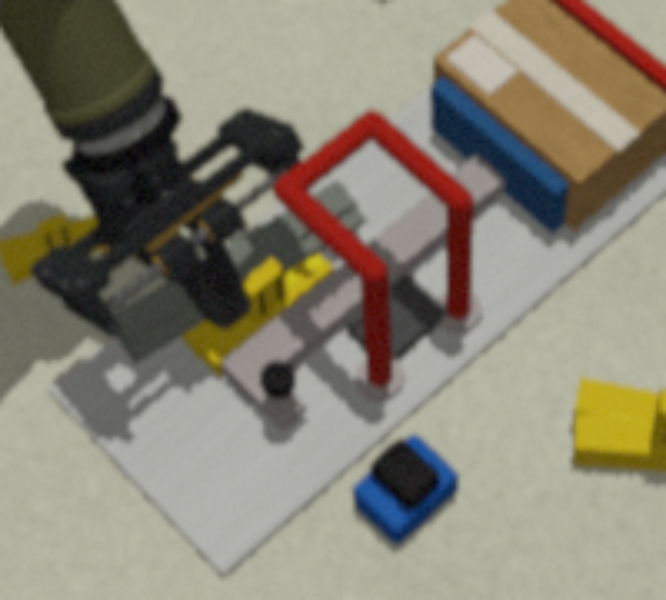

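The finger is behind the fin and the wedge has slid about 18 mm. I'll carry on until it jams.

Run:
```python
from h import *
r=move_l(Wj(-.027,-.06,.053),.02,until_force=6); p=Jw(get_eef_pos()); print(r,p,fj(),get_t())
if r:
    y=p[1]
    for i in range(16):
        y+=.0015; move_l(Wj(-.027,y,.053),.01,until_force=8); f=fj(); print(Jw(get_eef_pos()),f)
        if f[1]<-16: break
print(get_t())
```

```text
True [-0.026  -0.0948  0.0531] [ 0.3 -0.2 -0.2] 21.025
[-0.0268 -0.0939  0.053 ] [ 1.4 -3.2  0.9]
[-0.0266 -0.0931  0.0532] [ 0.9 -5.6  2.8]
[-0.0266 -0.093   0.0532] [ 0.7 -8.2  4.6]
[-0.0265 -0.0929  0.0533] [ -0.2 -10.4   6. ]
[-0.0266 -0.0928  0.0533] [ -1.4 -13.8   7.1]
[-0.0266 -0.0927  0.0533] [ -1.8 -16.7   9.8]
22.9667
```

Run:
```python
from h import *
move_l(Wj(-.027,-.0838,.053),.01,until_force=8);pause(.3);print(Jw(get_eef_pos()),fj())
move_l(Wj(-.027,-.14,.053),.05);print(fj())
move_l(Wj(-.027,-.195,.053),.12);move_l(Wj(-.027,-.21,.2),.2);move_to(Wj(-.06,-.38,.25),ori(0));print(get_t(),fj())
for n in('scene','side'):
    c=snap(n,n+'6.png')
    for k,z in(('fin_top',.073),('bar_handle',.07),('bar_face',.04)): print(n,k,[Jw(at(c,m['point'],z)) for m in mark_of(k,n)[:3]])
a=cv2.resize(cv2.imread('pics/side6.png')[190:370,240:400],(533,600));b=cv2.resize(cv2.imread('pics/scene6.png')[150:420,200:440],(533,600))
cv2.imwrite('pics/v6.png',cv2.resize(np.hstack([a,b]),(800,450)))
```

```text
[-0.0266 -0.0926  0.0534] [ -2.7 -20.8  11.8]
[-0.7  0.   0.5]
27.95 [0.3 0.8 0. ]
scene fin_top [array([-0.1494, -0.164 ,  0.073 ]), array([0.2377, 0.0501, 0.073 ]), array([-0.0118, -0.0691,  0.073 ])]
scene bar_handle [array([ 0.0325, -0.1318,  0.07  ]), array([ 0.026 , -0.0271,  0.07  ])]
scene bar_face [array([-0.002 ,  0.1215,  0.04  ])]
side fin_top [array([0.237 , 0.0607, 0.073 ]), array([-0.0324, -0.0674,  0.073 ]), array([-0.0127,  0.4276,  0.073 ])]
side bar_handle [array([ 0.0336, -0.1336,  0.07  ])]
side bar_face [array([-0.   ,  0.118,  0.04 ])]
```

View pics/v6.png

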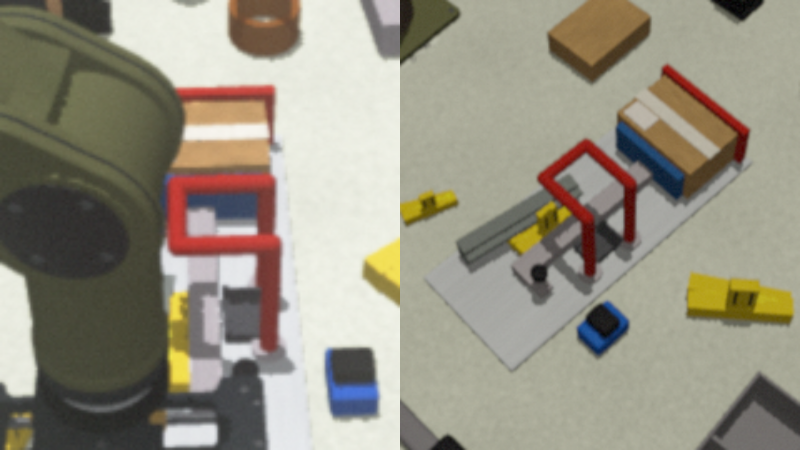

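Both views show the carton square and snug, with the wedge's fin under the rail. The upward force during the push leaves some doubt whether the wedge or the ramp stopped the finger. I'll re-push once, 7 mm higher: if it stops at the same y, the wedge is jammed.

Run:
```python
from h import *
L=np.radians(33)
move_to(Wj(-.027,-.195,.16),ori(L)); move_l(Wj(-.027,-.195,.061),.15)
move_l(Wj(-.027,-.105,.061),.08,until_force=8)
y=-.1; print(Jw(get_eef_pos()),fj())
for i in range(18):
    y+=.0015; move_l(Wj(-.027,y,.061),.01,until_force=8); f=fj(); print(Jw(get_eef_pos()),f)
    if f[1]<-16.5: break
c=snap('wrist','w7.png');print(get_t())
move_l(Wj(-.027,-.15,.061),.06);print(fj())
move_l(Wj(-.027,-.195,.061),.12);move_l(Wj(-.027,-.21,.2),.2);print(get_t())
for n in('scene','side'):
    c=snap(n,n+'7.png')
    for k,z in(('fin_top',.073),('bar_handle',.07),('bar_face',.04)): print(n,k,[Jw(at(c,m['point'],z)) for m in mark_of(k,n)[:3]])
a=cv2.resize(cv2.imread('pics/side7.png')[190:370,240:400],(533,600));b=cv2.resize(cv2.imread('pics/scene7.png')[150:420,200:440],(533,600))
cv2.imwrite('pics/v7.png',cv2.resize(np.hstack([a,b]),(800,450)))
```

```text
[-0.0271 -0.1056  0.061 ] [-0.  -0.2  1. ]
[-0.027  -0.0985  0.061 ] [-0.4  0.6 -0.5]
[-0.027  -0.0969  0.061 ] [ 0.7 -0.7  0.3]
[-0.027  -0.0954  0.061 ] [ 0.5 -0.   0. ]
[-0.027  -0.0939  0.061 ] [ 1.3 -0.  -0.7]
[-0.027  -0.0925  0.061 ] [-1.1  0.4  0.3]
[-0.027  -0.0921  0.0609] [-0.5 -4.3  1.5]
[-0.027  -0.0921  0.0609] [-1.3 -8.6  4.1]
[-0.0271 -0.092   0.0609] [ -2.1 -12.5   4.5]
[-0.0271 -0.0919  0.061 ] [ -2.9 -14.8   7.4]
[-0.0271 -0.0918  0.061 ] [ -3.9 -18.    9.3]
35.4083
[-0.8 -0.6 -0.1]
38.0167
scene fin_top [array([-0.0222, -0.0721,  0.073 ]), array([0.2394, 0.0547, 0.073 ]), array([-0.1533, -0.1693,  0.073 ])]
scene bar_handle [array([ 0.0359, -0.1265,  0.07  ])]
scene bar_face [array([0.0023, 0.1196, 0.04  ]), array([-0.0882,  0.0181,  0.04  ])]
side fin_top [array([0.2411, 0.0575, 0.073 ]), array([-0.0306, -0.0675,  0.073 ]), array([-0.1771, -0.1827,  0.073 ])]
side bar_handle [array([ 0.0321, -0.1414,  0.07  ])]
side bar_face [array([0.0013, 0.119 , 0.04  ])]
```

View pics/v7.png

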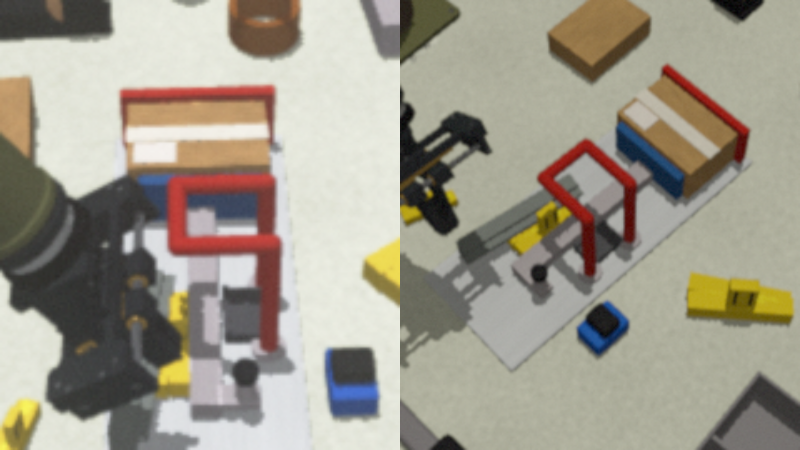

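The wedge stopped at the same place with no creep, with 18 N on it, so it is jammed. The bar and carton have not moved, and the robot is clear. Handing in.

```bash
python3 -c "
from h import *
print(fj(),get_t()); finish_job()"
```

```text
[ 0.3  0.1 -0.3] 38.4167
the job is handed in; nothing more can be done
```

The carton is squared and snug between the blue head and the fence. The wedge is jammed, and I handed the job in at 38.4 s with the robot clear. No verdict was reported.

**Bar:** I pushed the handle until resistance rose steeply, to about 14 N. The handle then measured y = -0.135 in the jig's frame, which is bar travel of about 0.081. The picture shows the carton square with no gap.

**Wedge:** I pushed the middle-sized wedge with the gripper leaning 33° towards -x. It jammed at about y = -0.07, near the rear end of the expected range. The first push reached 20.8 N along y. I pushed again 7 mm higher to 18 N, and it stopped within 1 mm of the same place.

**Checks that disagreed or were not made:**
- **Upward force:** each wedge push also showed 9 to 12 N upwards, which I put down to friction on the fin. The second push was there to rule out the finger hitting the ramp instead.
- **Handle readings:** in the last pictures the handle read -0.127 in one camera and -0.141 in the other. They average about -0.134, and the bar and carton looked unchanged.
- **Hold not tested:** I did not try pulling the bar back against the wedge.

I saw no bystander move in the pictures I viewed, but I did not measure them.

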